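# Dip the pod column and mark the stock level

### The job

Check how full the square metal pod column is: take the dip rod with the blue head out of its wooden holder and slide it upright into the column's bore, push the loosely packed pods down with it until they come up solid (press gently but firmly at the end, about 13 N for a moment), and leave the rod standing there. Then read how much of it still sticks out by pulling up the red marker beside it until its top is level with the top of the rod, let go, and leave the glass, jam cup and mug alone.

Things in the scene. Friction and masses are not known exactly. Their poses are not given: they have to be found in the camera images.
- gauge: fixed gauge stand: black base plate 100 x 190 x 12 mm, origin under its centre, z up, turned about z. On it at y = -55 mm the square aluminium column (44 x 44 mm, top 122 mm above the worktop), at y = +55 mm a round post (28 mm wide, same height) that carries the marker. Grips with the fingers closing along its x axis keep clear of the neighbour.
- bore_mouth (a point): centre of the column's bore at its top face, 122 mm above the worktop. The bore is vertical, 15 mm wide with a 3 mm chamfer. A rod pressed sideways or held askew rubs on its wall and adds several N to what the hand feels.
- pod_stack: pods hidden in the bore, with a plate on top that starts 25 to 70 mm below the mouth. Pushed with about 6 N it slides down and stays down, for 15 to 25 mm, then comes up solid 50 to 85 mm below the mouth: there the force climbs by 2.5 N per mm. Over 22 N is too hard. All varies, unseen; the origin is the bore's fixed bottom, 8 mm above the worktop, and tells none of it
- dip_rod: loose steel dip rod, 185 mm long, about 120 g: stem 12 mm wide and 150 mm long with a tapered nose, on top a blue square head 16 x 16 x 35 mm. Origin at the nose, z along the rod towards the head; the head's flat sides face x and y. It starts standing upright, with up to about 2 degrees of play, in the holder with its nose 6 mm above the worktop.
- rod_top (a point): centre of the top face of the dip rod's blue head, 185 mm above the nose
- holder: fixed wooden holder block 60 x 60 x 60 mm, origin under its centre, with a 16 mm hole 54 mm deep in which the rod starts
- marker (a joint): how far the red marker is pulled up out of its post (m), 0 to 0.115; it slides vertically with about 2.5 N of friction and stays where it is left. Starts between 0 and 0.025.
- marker_top (a point): centre of the top face of the red marker knob (16 x 16 x 28 mm, flat sides along the stand's x and y, on a 10 mm stem); z up. 165 mm above the worktop when the joint reads 0.
- glass: bystander: clear drinking glass, 78 mm wide, 86 mm high, origin under its centre
- jam_cup: bystander: small jam cup with purple lid, 64 mm wide, 27 mm high, origin under its centre
- mug: bystander: white mug with green dots and a handle, 78 x 114 x 93 mm, origin under its centre

How it is judged:
By the outcome, as a careful person would: the job done as asked, in the order asked, and still so for the second after the job is handed in, with the robot touching nothing.
It also fails if it takes over 64 s, if anything falls off the work surface, if the arm or the gripper's body presses on something with over 40 N, if the wrist force passes 120 N, or if a joint passes its speed limit or range.

### The arm

A 7-joint arm with a two-finger parallel gripper is mounted at the origin on a cart in front of the work surface, level with it; the furniture and walls round the work are solid. World frame = base frame: x ahead of the robot, y to its left, z up, the work surface at z = 0. Lengths are in m, angles in rad, forces in N, time in s.
With the tool pointing down it reaches from about 0.425 to 0.95 m from the base axis. Payload 4.7 kg.
Tool frame: the origin (TCP) lies on the centre line of the jaws, within the pads' length; the fingertips stand robot.nose_length ahead of it and the grasp point (between the pads) lies 8 mm behind it (robot.nose_length is the distance from the TCP to the fingertips, in m); z points along the fingers, y is the line along which they close (so a half turn about z gives the same grasp; the last joint's range is limited). The gripper opens to 85 mm and grips with 20 to 120 N. Pads are 22 mm wide; open, the fingers measure 114 mm over their backs; the gripper's body (76 mm by 85 mm) begins 54 mm behind the grasp point. The pads swing forward as they close: fully open they stand 13 mm farther back than shut.
Start: joints at [-1.263, 0.469, -0.049, 1.532, 0.024, 1.141, -0.082], TCP at [0.223, 0.637, 0.242] pointing down, gripper open.
Joint ranges: [-2.59, 2.59], [-0.33, 1.99], [-1.39, 1.29], [0.1, 2.45], [-1.04, 4.18], [0.21, 1.99], [-2.66, 2.66]. Speed limits (rad/s): [2.57, 2.57, 3.14, 3.14, 3.14, 3.14, 3.14].

### API

Orientations are given as [roll, pitch, yaw] about the fixed x, y, z axes, in that order (R = Rz(yaw) Ry(pitch) Rx(roll)).
In Python, from plant import robot gives the robot as it stands. Calls block until the motion is done:
- robot.goto(position, orientation): joint-space move of the TCP to a pose.
- robot.move_straight(position, vel=0.15, attitude=None, contact_N=None): straight line of the TCP; attitude=None keeps the orientation; vel is the mean speed in m/s. With contact_N (N) it stops when the force on the tool has changed by that much, and returns True; else False.
- robot.move_joints(angles): joint-space move.
- robot.grip(opening, strength=None): opening from 0.0 (shut) to 1.0 (fully open); strength is the grip in N (None keeps the last); returns when the fingers have stopped.
- robot.sleep(seconds).
- robot.inverse_kinematics(position, orientation): joint angles nearest the present ones, or None.
- robot.sense(): the state.
- robot.grab_frame(name): name is "side" or "top" or "wrist"; returns a dict with "image" (480x640x3 uint8, red, green, blue), "range_z" (480x640 float32, m along the optical axis (not along the pixel's ray), 0 where there is no reading), "fx", "fy", "cx", "cy" (pixels), "R" (3x3) and "t" (3): a world point X has camera coordinates R X + t. Camera axes: x right, y down, z forward; pixel columns grow to the right and rows downward; lengths in m; the calibration is good to about 2 mm. A picture is of the moment at which its call begins.
A pose or a line that the arm cannot do raises robot.IKError and nothing moves.
- robot.close_job(): hands the job in; it is judged then, once.
The state is a dict: "t": time; "joint_pos": joint angles; "joint_velocities": joint speeds; "effort": joint torques, N m; "tcp_pos": TCP position; "tcp_rot": TCP orientation; "wrist_force": force on the tool from outside, world axes, zero at the start; "torque": the same for the moment, N m; "opening": opening from 0.0 (shut) to 1.0 (fully open); "gripper_force": force on a finger pad.
Only numpy, scipy, OpenCV 4.12 (cv2) and the standard library are available. Lean on these libraries where they do the work, as an engineer would, in place of code of your own. Each camera call takes 0.05 s, during which the arm holds its last target. There are 200 camera calls.

## Working session

There is one attempt and no reset: what is moved stays moved. The work goes in short steps, each a Python script; the robot and the scene stay as the last script left them, time stands still between calls to the robot, and variables do not carry over. Pictures are saved under pics/ and viewed, at most 10 in all, crops included, and the job is handed in when it is done.

```bash
ls; mkdir -p pics; python3 - <<'E'
from plant import robot
import cv2,numpy as np,pickle
s=robot.sense();print(s,robot.nose_length)
F={}
for n in("side","top"):
    f=robot.grab_frame(n);F[n]=f
    cv2.imwrite(f"pics/{n}0.png",f["image"][:,:,::-1]);print(n,f["fx"],f["fy"],f["cx"],f["cy"],f["R"],f["t"],(f["range_z"]>0).mean())
pickle.dump(F,open("F0.pkl","wb"))
E
```

```text
pics
{'t': 0.0, 'joint_pos': array([-1.26287782,  0.46943787, -0.04860589,  1.53371066,  0.02407972,
        1.14096777, -0.08232299]), 'joint_velocities': array([-0.00020628,  0.00092392, -0.00037403,  0.00050205, -0.00143193,
        0.00042739, -0.00017451]), 'effort': array([ 4.94534306e-04, -5.10303819e+01, -4.60225786e-02, -2.37712079e+01,
        1.08409571e-02,  7.45371566e-03,  4.51231790e-05]), 'tcp_pos': array([0.2228695 , 0.63654831, 0.24125673]), 'tcp_rot': array([-3.13965427e+00,  4.73834191e-05,  2.80478450e+00]), 'wrist_force': array([-0.49380616,  1.03180222, -0.04824886]), 'torque': array([ 0.01657569,  0.0165943 , -0.02858788]), 'gripper_force': 0.0, 'opening': 1.0013091284737854} 0.011
side 566.3611084356651 566.3611084356651 323.75750581484476 240.60981422632938 [[ 0.82019158 -0.57176848 -0.01914599]
 [-0.27247101 -0.36098973 -0.89187777]
 [ 0.5030361   0.73672737 -0.45187107]] [-0.42168816  0.21280122  1.07327297] 0.9958365885416667
top 537.7858395935269 537.7858395935269 316.5981666209346 231.3609053113163 [[-0.02456483 -0.99951093  0.01935112]
 [-0.99228873  0.02202582 -0.12197513]
 [ 0.12148925 -0.0221982  -0.9923445 ]] [-0.04395208  0.47874182  1.35813336] 0.995810546875
```

View pics/side0.png

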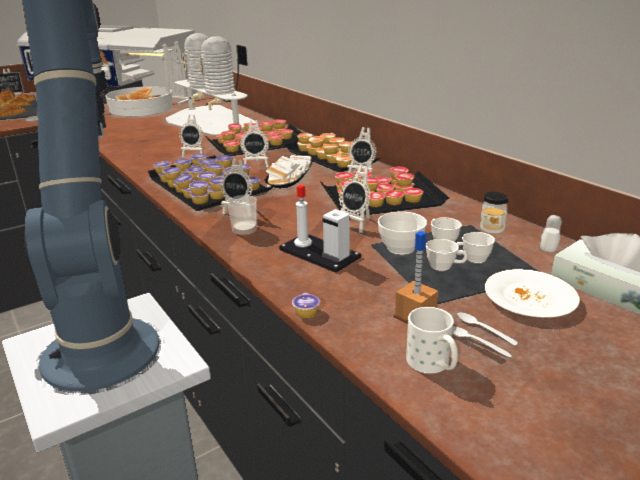

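View pics/top0.png

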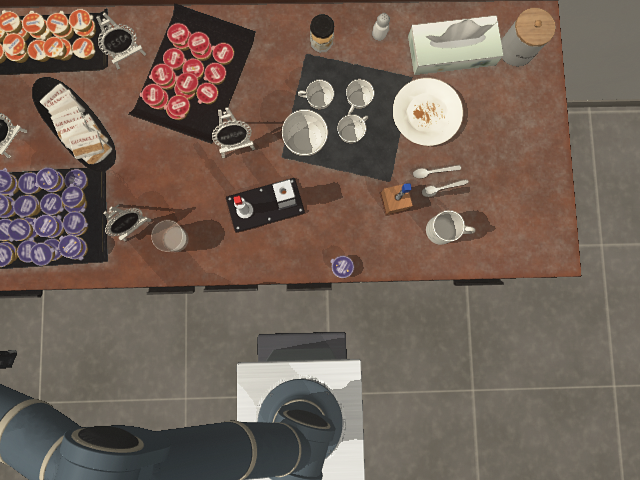

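```bash
cat > h.py <<'E'
import numpy as np,cv2
def cloud(f):
    z=f["range_z"];v,u=np.mgrid[:480,:640]
    P=np.stack([(u-f["cx"])/f["fx"]*z,(v-f["cy"])/f["fy"]*z,z],-1)
    return (P-f["t"])@f["R"]
def proj(f,X):
    p=np.atleast_2d(X)@f["R"].T+f["t"]
    return p[:,:2]/p[:,2:]*[f["fx"],f["fy"]]+[f["cx"],f["cy"]]
def ray(f,u,v):
    d=np.array([(u-f["cx"])/f["fx"],(v-f["cy"])/f["fy"],1.]);return -f["R"].T@f["t"],f["R"].T@d
def tri(L):
    A=np.zeros((3,3));b=np.zeros(3)
    for o,d in L:
        d=d/np.linalg.norm(d);M=np.eye(3)-np.outer(d,d);A+=M;b+=M@o
    X=np.linalg.solve(A,b);return X,[np.linalg.norm(np.cross(X-o,d/np.linalg.norm(d))) for o,d in L]
def mask(f,c):
    h=cv2.cvtColor(f["image"],cv2.COLOR_RGB2HSV);H,S,V=h[...,0],h[...,1],h[...,2]
    return {"blue":(H>100)&(H<125)&(S>150)&(V>50),"red":((H<5)|(H>175))&(S>190)&(V>100)}[c]
E
python3 - <<'E'
import pickle;from h import *
F=pickle.load(open("F0.pkl","rb"))
R={"side":{"blue":(225,260,405,430),"red":(180,202,290,310),"hold":(280,325,390,445),"col":(205,265,320,355)},
"top":{"blue":(175,205,395,418),"red":(190,215,228,250),"hold":(180,217,378,420),"col":(175,210,270,300)}}
for n in F:
    f=F[n];C=cloud(f)
    for k,(a,b,c,d) in R[n].items():
        P=C[a:b,c:d].reshape(-1,3)
        if k in("blue","red"):
            m=mask(f,k)[a:b,c:d];ys,xs=np.nonzero(m);print(n,k,m.sum(),"px",xs.min()+c,xs.max()+c,ys.min()+a,ys.max()+a,xs.mean()+c,ys.mean()+a)
            P=P[m.ravel()];print("  mean",P.mean(0).round(4),P.min(0).round(3),P.max(0).round(3))
        else:
            zz=(.06 if k=="hold" else .122);m=abs(P[:,2]-zz)<.006;P=P[m]
            print(n,k,m.sum(),P.mean(0).round(4),cv2.minAreaRect(P[:,:2].astype(np.float32)*1000))
E
```

```text
side blue 171 px 415 425 231 250 420.2046783625731 240.39766081871346
  mean [ 0.5399 -0.2824  0.1886] [-0.136 -0.955  0.157] [ 0.567 -0.257  0.667]
side red 86 px 297 304 185 196 300.63953488372096 190.7906976744186
  mean [0.5395 0.1289 0.1566] [0.53  0.122 0.142] [0.55  0.139 0.17 ]
side hold 670 [ 0.5449 -0.2823  0.0599] ((535.1876831054688, -290.71343994140625), (161.48387145996094, 82.0107192993164), 49.79515075683594)
side col 218 [0.5675 0.0244 0.1212] ((568.9786376953125, 26.7886905670166), (50.370277404785156, 49.58081817626953), 14.234848022460938)
top blue 51 px 402 410 184 191 406.2352941176471 187.078431372549
  mean [ 0.5568 -0.2616  0.1884] [ 0.55  -0.271  0.169] [ 0.564 -0.255  0.195]
top red 15 px 234 241 196 203 238.93333333333334 200.53333333333333
  mean [0.5378 0.1277 0.1639] [0.532 0.122 0.152] [0.548 0.139 0.17 ]
top hold 438 [ 0.5551 -0.2611  0.0592] ((557.7979125976562, -263.4425964355469), (60.65520477294922, 60.53606414794922), 12.294743537902832)
top col 294 [0.5677 0.0261 0.1211] ((567.3660888671875, 25.656694412231445), (46.35956954956055, 43.667564392089844), 14.82199764251709)
```

```bash
python3 - <<'E'
import cv2,numpy as np
s=cv2.imread("pics/side0.png")[170:340,270:470];t=cv2.imread("pics/top0.png")[165:235,220:425]
s=cv2.resize(s,None,fx=3,fy=3,interpolation=2)[:, :600];t=cv2.resize(t,(600,205))
cv2.imwrite("pics/c1.png",np.vstack([s[:390],t]))
E
```

```text
(no output)
```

View pics/c1.png

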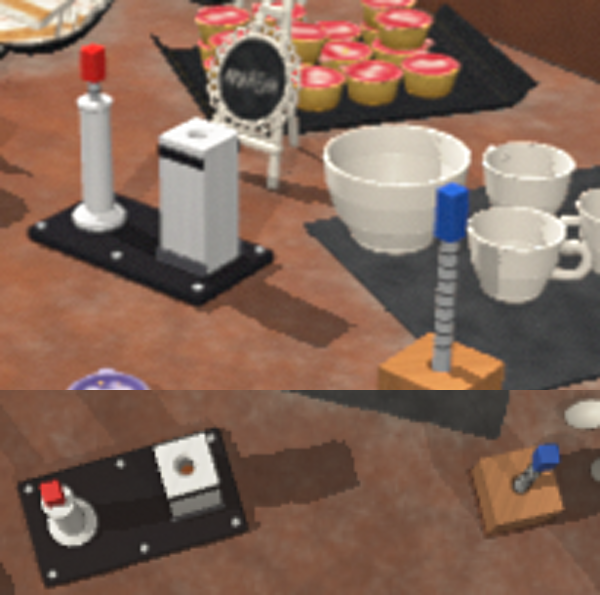

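```bash
python3 - <<'E'
from plant import robot
from h import *;import pickle
for p in ([.557,-.2625,.33],[.567,.026,.3]):
  for y in (.26,1.83,-1.31,-2.88):
    q=robot.inverse_kinematics(p,[np.pi,0,y]);print(p,y,None if q is None else np.round(q,2))
q=None
robot.goto([.52,-.262,.33],[np.pi,0,-1.31]) if robot.inverse_kinematics([.557,-.2625,.33],[np.pi,0,-1.31]) is not None else robot.goto([.52,-.262,.33],[np.pi,0,1.83])
robot.sleep(.3)
f=robot.grab_frame("wrist");s=robot.sense();print(s["t"],s["tcp_pos"],s["tcp_rot"],s["wrist_force"]);print(f["fx"],"cam",-f["R"].T@f["t"],f["R"])
cv2.imwrite("pics/w1.png",f["image"][:,:,::-1]);pickle.dump(f,open("w1.pkl","wb"))
E
```

```text
[0.557, -0.2625, 0.33] 0.26 [-0.35  0.45  1.05  1.61 -0.4   1.32 -0.55]
[0.557, -0.2625, 0.33] 1.83 [-0.32  0.43  0.98  1.6  -0.37  1.31  0.98]
[0.557, -0.2625, 0.33] -1.31 [-0.38  0.48  1.12  1.61 -0.44  1.33 -2.09]
[0.557, -0.2625, 0.33] -2.88 [-0.37  0.47  1.1   1.61 -0.43  1.33  2.61]
[0.567, 0.026, 0.3] 0.26 [-0.7   0.29  0.73  1.75 -0.21  1.18 -1.22]
[0.567, 0.026, 0.3] 1.83 [-0.57  0.26  0.56  1.74 -0.15  1.18  0.29]
[0.567, 0.026, 0.3] -1.31 [-0.95  0.4   1.12  1.76 -0.38  1.22 -2.61]
[0.567, 0.026, 0.3] -2.88 [-0.41  0.25  0.36  1.74 -0.09  1.17  1.81]
3.7667 [ 0.52003387 -0.26191132  0.32996476] [ 3.14154040e+00  2.01648095e-05 -1.30982034e+00] [ 0.07798645 -0.84960249  0.31064654]
400.197129089305 cam [ 0.53841377 -0.32873494  0.46227117] [[-9.66121185e-01 -2.58088706e-01  2.74966236e-04]
 [-2.48127550e-01  9.29124987e-01  2.74152289e-01]
 [-7.10110874e-02  2.64796108e-01 -9.61686252e-01]]
```

View pics/w1.png

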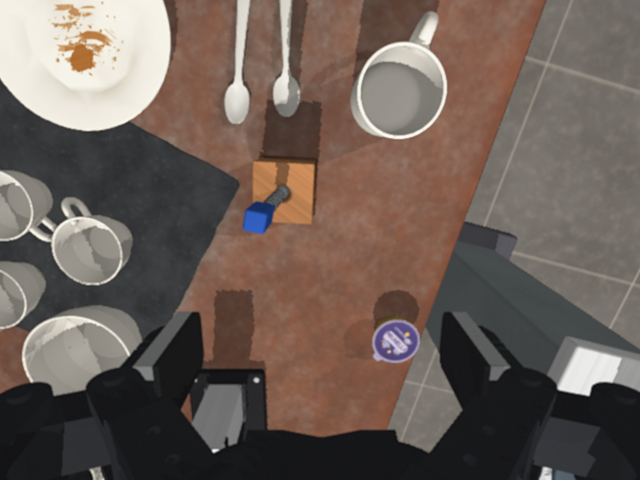

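```bash
cat >> h.py <<'E'
def topface(f,c,tol=.003):
    C=cloud(f);m=mask(f,c).astype(np.uint8);n,l,st,_=cv2.connectedComponentsWithStats(m);
    cand=[i for i in range(1,n) if st[i,4]>30 and c=="blue" or st[i,4]>20 and c=="red"]
    out=[]
    for i in cand:
        k=l==i;P=C[k];zt=np.percentile(P[:,2],95);t=k&(abs(C[...,2]-zt)<tol)
        vs,us=np.nonzero(t);r=cv2.minAreaRect(np.c_[us,vs].astype(np.float32))
        Q=C[t];r2=cv2.minAreaRect((Q[:,:2]*1000).astype(np.float32))
        out.append(dict(n=int(t.sum()),px=r[0],zt=zt,rect=r2,mean=Q.mean(0)))
    return out
E
python3 - <<'E'
from plant import robot
from h import *;import pickle
f1=pickle.load(open("w1.pkl","rb"));a=topface(f1,"blue");print(a)
robot.goto([.557,-.30,.30],[np.pi,0,1.83]);robot.sleep(.2)
f=robot.grab_frame("wrist");b=topface(f,"blue");print(b,robot.sense()["t"])
cv2.imwrite("pics/w2.png",f["image"][:,:,::-1]);pickle.dump(f,open("w2.pkl","wb"))
k=lambda L:max(L,key=lambda d:d["n"])["px"]
print(tri([ray(f1,*k(a)),ray(f,*k(b))]))
def crop(f,p):
    x,y=map(int,p);return cv2.resize(f["image"][max(y-45,0):y+45,x-45:x+45,::-1],(400,400))
cv2.imwrite("pics/c2.png",np.hstack([crop(f1,k(a)),crop(f,k(b))]))
E
```

```text
[{'n': 465, 'px': (255.42306518554688, 220.88461303710938), 'zt': np.float64(0.19258618120921342), 'rect': ((567.2013549804688, -260.341552734375), (15.65237808227539, 15.004419326782227), 2.03710675239563), 'mean': array([ 0.56714942, -0.26061583,  0.19145626])}]
[{'n': 591, 'px': (354.4438781738281, 190.09512329101562), 'zt': np.float64(0.19262413574635487), 'rect': ((567.5629272460938, -259.42486572265625), (15.074793815612793, 14.724751472473145), 4.137630462646484), 'mean': array([ 0.56741304, -0.25938456,  0.19144213])}] 6.4833
(array([ 0.56762077, -0.25967887,  0.1878429 ]), [np.float64(0.0001790133525517467), np.float64(0.00017901335255179432)])
```

View pics/c2.png

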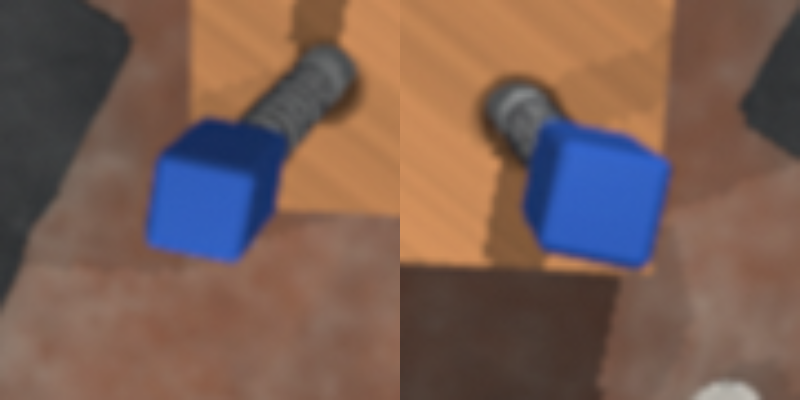

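```bash
python3 - <<'E'
from h import *;import pickle
F=pickle.load(open("F0.pkl","rb"));F={"w1":pickle.load(open("w1.pkl","rb")),"w2":pickle.load(open("w2.pkl","rb")),"top":F["top"],"side":F["side"]}
T=np.array([.5673,-.2598,.1915])
for n,f in F.items():
    C=cloud(f);h=cv2.cvtColor(f["image"],cv2.COLOR_RGB2HSV)
    m=(abs(C[...,2]-.06)<.004)&(abs(C[...,0]-.557)<.045)&(abs(C[...,1]+.263)<.045)
    print(n,m.sum(),cv2.minAreaRect((C[m][:,:2]*1000).astype(np.float32)),C[m].mean(0), "T->",proj(f,T))
    st=(C[...,2]>.066)&(C[...,2]<.15)&(abs(C[...,0]-.557)<.035)&(abs(C[...,1]+.263)<.035)&(h[...,1]<110)
    P=C[st]
    for lo in (.06,.08,.1,.12,.14):
        q=P[(P[:,2]>=lo)&(P[:,2]<lo+.02)];print("  ",lo,len(q),q.mean(0).round(4) if len(q) else "")
print(topface(F["top"],"blue"));print(topface(F["side"],"blue"))
E
```

```text
w1 2850 ((560.2509155273438, -262.42633056640625), (60.23350143432617, 60.389644622802734), 11.778106689453125) [ 0.55783959 -0.26709292  0.06075065] T-> [[254.82381809 221.90232162]]
   0.06 31 [ 0.5605 -0.2657  0.0734]
   0.08 57 [ 0.5614 -0.2655  0.0904]
   0.1 62 [ 0.5621 -0.2653  0.111 ]
   0.12 70 [ 0.5631 -0.2649  0.1307]
   0.14 15 [ 0.5655 -0.2661  0.1433]
w2 3275 ((561.2855224609375, -263.0943603515625), (60.02141571044922, 60.12742233276367), 12.038496017456055) [ 0.5561493  -0.25950289  0.06081742] T-> [[354.07267162 190.92160594]]
   0.06 22 [ 0.5598 -0.2596  0.0738]
   0.08 39 [ 0.5604 -0.2592  0.0913]
   0.1 43 [ 0.5612 -0.2589  0.112 ]
   0.12 16 [ 0.5601 -0.2604  0.1273]
   0.14 0 
top 371 ((557.86083984375, -263.4644775390625), (60.63642883300781, 60.51386260986328), 12.158626556396484) [ 0.55470556 -0.26155181  0.05955047] T-> [[405.51936402 182.34862227]]
   0.06 5 [ 0.5542 -0.2604  0.0729]
   0.08 12 [ 0.5555 -0.2597  0.0915]
   0.1 8 [ 0.5554 -0.2603  0.1083]
   0.12 13 [ 0.5551 -0.2604  0.1318]
   0.14 0 
side 496 ((559.3610229492188, -261.63067626953125), (64.
[... 346 characters left out ...]
zt': np.float64(0.1937780315226717), 'rect': ((557.4315185546875, -262.7225036621094), (14.228368759155273, 12.04090690612793), 88.43477630615234), 'mean': array([ 0.55752963, -0.26317467,  0.19222841])}]
[{'n': 7, 'px': (107.0, 51.0), 'zt': np.float64(0.2741226549839302), 'rect': ((621.244873046875, 1940.258544921875), (17.434642791748047, 31.187631607055664), 23.559022903442383), 'mean': array([0.61877365, 1.94314753, 0.27372743])}, {'n': 34, 'px': (420.5000305175781, 233.50003051757812), 'zt': np.float64(0.19165189137721678), 'rect': ((556.62109375, -263.73211669921875), (15.907862663269043, 13.801112174987793), 11.994790077209473), 'mean': array([ 0.55779919, -0.26454776,  0.19056292])}]
```

```bash
python3 - <<'E'
from plant import robot
from h import *
for n in("top","side","wrist"):
    f=robot.grab_frame(n);print(n,[(d["n"],np.round(d["px"],1),d["mean"].round(4)) for d in topface(f,"blue")])
E
```

```text
top [(19, array([406. , 183.5]), array([ 0.5643, -0.2596,  0.1914]))]
side [(8, array([43.5, 48. ]), array([0.3979, 2.2686, 0.2744])), (11, array([74. , 49.5]), array([0.507 , 2.1175, 0.2717])), (9, array([53.5, 88. ]), array([0.3865, 2.1584, 0.0982])), (32, array([422.5, 232.5]), array([ 0.5641, -0.2619,  0.1902]))]
wrist [(603, array([354.5, 190.1]), array([ 0.5674, -0.2594,  0.1914]))]
```

```bash
python3 - <<'E'
from plant import robot
from h import *;import pickle
Y=1.64
robot.grip(.6,60)
robot.goto([.560,-.262,.22],[np.pi,0,Y])
robot.move_straight([.560,-.262,.166],vel=.1)
robot.grip(0,60)
s=robot.sense();print(s["t"],s["opening"],s["gripper_force"],s["wrist_force"],s["tcp_pos"])
robot.move_straight([.560,-.262,.32],vel=.12)
s=robot.sense();print(s["t"],s["opening"],s["gripper_force"],s["wrist_force"],s["tcp_pos"])
robot.goto([.54,.026,.32],[np.pi,0,1.83]);robot.sleep(.3)
s=robot.sense();print(s["t"],s["tcp_pos"],s["wrist_force"])
F={n:robot.grab_frame(n) for n in("side","top","wrist")}
pickle.dump(F,open("F3.pkl","wb"))
a=cv2.resize(F["side"]["image"][100:270,250:420],(400,400),interpolation=2);b=cv2.resize(F["wrist"]["image"],(533,400))[:,66:466]
cv2.imwrite("pics/c3.png",np.hstack([a,b])[:,:,::-1])
E
```

```text
8.6083 0.17912891116089366 58.81927192211151 [ 0.14014906 -0.1817072   3.08177083] [ 0.56040505 -0.26220839  0.16673543]
10.0417 0.1776202229760368 58.44036161899567 [ 0.10033905 -0.40131603 -1.8028888 ] [ 0.55963416 -0.26171402  0.31902294]
11.45 [0.54019216 0.02490886 0.319938  ] [-0.10096787  0.75169326 -0.97728514]
```

View pics/c3.png

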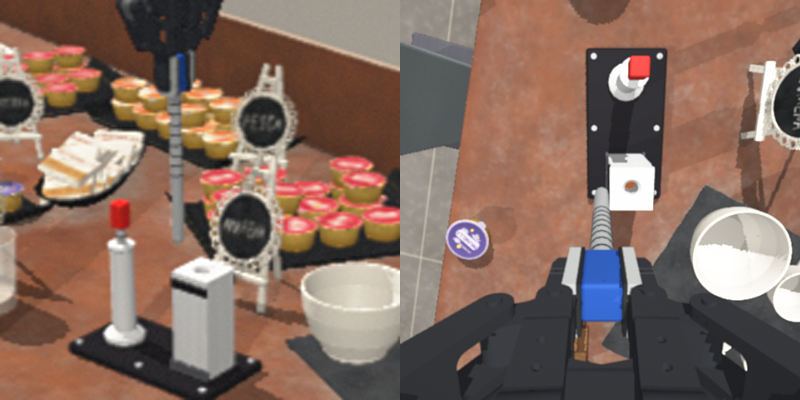

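```bash
cat >> h.py <<'E'
def stem(f,c,z0,z1,rad=.035,r=.006):
    C=cloud(f);h=cv2.cvtColor(f["image"],cv2.COLOR_RGB2HSV)
    m=(C[...,2]>z0)&(C[...,2]<z1)&(np.hypot(C[...,0]-c[0],C[...,1]-c[1])<rad)&(h[...,1]<110)
    P=C[m];o=-f["R"].T@f["t"];d=P.mean(0)-o;d[2]=0;d/=np.linalg.norm(d)
    P=P+d*r*.8
    for _ in range(3):
        ax=np.polyfit(P[:,2],P[:,0],1);ay=np.polyfit(P[:,2],P[:,1],1)
        e=np.hypot(P[:,0]-np.polyval(ax,P[:,2]),P[:,1]-np.polyval(ay,P[:,2]));P=P[e<max(.005,2*np.median(e))]
    return len(P),np.array([ax[0],ay[0]]),lambda z:np.array([np.polyval(ax,z),np.polyval(ay,z)])
E
python3 - <<'E'
from h import *;import pickle
F=pickle.load(open("F3.pkl","rb"))
for n,f in F.items():
    C=cloud(f)
    for z0,z1 in((.18,.29),):
        try:
            N,s,g=stem(f,(.54,.026),z0,z1);print(n,"stem",N,"slope",s.round(4),g(.17).round(4),g(.32).round(4))
        except Exception as e:print(n,e)
    m=(abs(C[...,2]-.1215)<.004)&(abs(C[...,0]-.567)<.04)&(abs(C[...,1]-.026)<.04)
    print("  col",m.sum(),cv2.minAreaRect((C[m][:,:2]*1000).astype(np.float32)),C[m][:,2].mean())
    print("  red",[(d["n"],np.round(d["px"],1),d["mean"].round(4),d["zt"].round(4)) for d in topface(f,"red") if np.hypot(d["mean"][0]-.54,d["mean"][1]-.13)<.05])
E
```

```text
side stem 237 slope [-0.0088  0.0031] [0.5402 0.0261] [0.5389 0.0266]
  col 193 ((570.0800170898438, 25.98638916015625), (49.25480651855469, 50.72899627685547), 14.691252708435059) 0.1218341336302001
  red [(10, array([300.5, 186. ]), array([0.5414, 0.1307, 0.1685]), np.float64(0.1694))]
top expected non-empty vector for x
  col 0 ((0.0, 0.0), (0.0, 0.0), 0.0) nan
  red []
wrist stem 955 slope [-0.003   0.0128] [0.5407 0.025 ] [0.5403 0.027 ]
  col 2485 ((571.9721069335938, 26.723207473754883), (44.11366653442383, 44.72236633300781), 14.455836296081543) 0.12264757993771329
  red [(65, array([361.6,  86.8]), array([0.5431, 0.1266, 0.1674]), np.float64(0.1685))]h.py:32: RuntimeWarning: Mean of empty slice.
  P=C[m];o=-f["R"].T@f["t"];d=P.mean(0)-o;d[2]=0;d/=np.linalg.norm(d)
  ret = um.true_divide(
<stdin>:10: RuntimeWarning: Mean of empty slice.
  ret = ret.dtype.type(ret / rcount)
```

```bash
python3 - <<'E'
from plant import robot
from h import *;import pickle
robot.move_straight([.5695,.0258,.295],vel=.1);robot.sleep(.3)
s=robot.sense();print(s["t"],s["tcp_pos"],s["tcp_rot"],s["wrist_force"],s["torque"])
F={n:robot.grab_frame(n) for n in("side","wrist")}
pickle.dump(F,open("F4.pkl","wb"))
for n,f in F.items():
    N,sl,g=stem(f,(.5695,.026),.16,.25);print(n,"stem",N,"slope",sl.round(4),g(.14).round(4))
    C=cloud(f);m=(abs(C[...,2]-.122)<.003)&(abs(C[...,0]-.567)<.04)&(abs(C[...,1]-.026)<.04)
    print("  col",m.sum(),cv2.minAreaRect((C[m][:,:2]*1000).astype(np.float32)))
a=cv2.resize(F["side"]["image"][165:265,290:390],(400,400),interpolation=2);b=cv2.resize(F["wrist"]["image"][100:300,250:450],(400,400),interpolation=2)
cv2.imwrite("pics/c4.png",np.hstack([a,b])[:,:,::-1])
E
```

```text
12.4333 [0.56943246 0.02580866 0.29551595] [ 3.14072497e+00 -7.58982746e-05  1.83004312e+00] [-0.91360932 -0.03975118 -1.92597668] [-0.03121649  0.04025647  0.01597115]
side stem 175 slope [0.0099 0.0041] [0.5681 0.0266]
  col 174 ((569.7614135742188, 27.111845016479492), (48.18254089355469, 45.087074279785156), 15.76097583770752)
wrist stem 716 slope [-0.0026  0.0134] [0.5701 0.0253]
  col 2510 ((571.9107666015625, 26.914459228515625), (43.95833206176758, 44.33946228027344), 14.471013069152832)
```

View pics/c4.png

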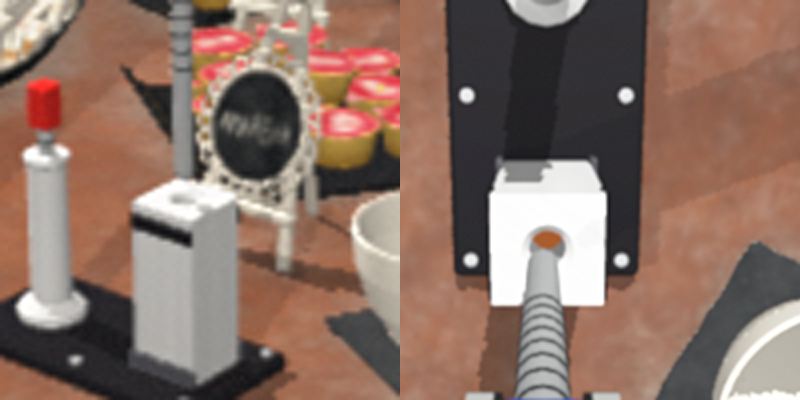

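```bash
python3 - <<'E'
from plant import robot
from h import *
X=[.5705,.0266]
robot.move_straight(X+[.278],vel=.08);robot.sleep(.2)
f0=np.mean([robot.sense()["wrist_force"] for _ in range(1)],0);print("base",f0)
c=robot.move_straight(X+[.235],vel=.05,contact_N=4)
s=robot.sense();print(c,s["t"],s["tcp_pos"],s["wrist_force"],s["torque"])
robot.sleep(.2);s=robot.sense();print(s["t"],s["tcp_pos"],s["wrist_force"],s["opening"])
E
```

```text
base [ 0.73251917 -0.5824634  -0.4003955 ]
True 13.7333 [0.57028034 0.02669731 0.24554798] [ 1.06787067 -0.15426703  2.24430114] [ 0.02779135 -0.14907955 -0.01660881]
13.9333 [0.57018204 0.02660316 0.24623564] [1.14908462 0.39775075 1.24085677] 0.17544386658522634
```

```bash
python3 - <<'E'
from plant import robot
from h import *
X=[.5705,.0266];z=.2455
while z>.215:
    z-=.002;robot.move_straight(X+[z],vel=.03)
    s=robot.sense();w=s["wrist_force"];print(round(s["t"],2),round(z,4),s["tcp_pos"].round(4),w.round(2),s["torque"].round(2))
    if w[2]>8.5: break
E
```

```text
14.18 0.2435 [0.5706 0.0266 0.2438] [-0.23 -0.27  4.13] [ 0.02  0.07 -0.  ]
14.43 0.2415 [0.5706 0.0266 0.2417] [0.13 0.81 4.04] [ 0.02  0.14 -0.02]
14.68 0.2395 [0.5705 0.0266 0.2395] [-0.58  0.13  4.38] [-0.01  0.1   0.02]
14.93 0.2375 [0.5705 0.0266 0.2375] [ 0.5  -0.05  4.34] [ 0.03  0.04 -0.01]
15.18 0.2355 [0.5706 0.0266 0.2355] [-0.86  0.63  3.93] [ 0.04  0.04 -0.07]
15.43 0.2335 [0.5705 0.0266 0.2335] [0.38 0.77 4.96] [-0.01  0.04 -0.04]
15.68 0.2315 [0.5705 0.0266 0.2315] [-0.4   0.08  4.86] [0.04 0.04 0.03]
15.93 0.2295 [0.5705 0.0266 0.2295] [ 0.65 -0.24  5.37] [ 0.06  0.06 -0.02]
16.18 0.2275 [0.5706 0.0266 0.2278] [-0.28 -0.8   5.76] [ 0.05  0.15 -0.04]
16.43 0.2255 [0.5708 0.0266 0.2264] [-0.64 -0.16 10.24] [ 0.01  0.37 -0.04]
```

```bash
python3 - <<'E'
from plant import robot
from h import *
X=[.5705,.0266];z=.2255
for i in range(12):
    robot.move_straight(X+[z],vel=.03);v=[]
    for _ in range(4): robot.sleep(.05);s=robot.sense();v.append(s["wrist_force"])
    w=np.mean(v,0);print(round(s["t"],2),round(z,4),s["tcp_pos"].round(4),w.round(2),s["torque"].round(2),s["opening"])
    if w[2]>12.2: break
    z-=min(.0006,max(.0003,(12.8-w[2])/2.5e3))
robot.sleep(.5);print(robot.sense()["wrist_force"])
E
```

```text
16.88 0.2255 [0.5708 0.0266 0.2265] [-0.99 -0.04  8.99] [-0.02  0.39 -0.02] 0.17514919183218128
17.33 0.2249 [0.5708 0.0265 0.2261] [-1.36 -0.11  9.41] [ 0.04  0.5  -0.01] 0.17749202344491227
17.78 0.2243 [0.5708 0.0266 0.2257] [-1.26  0.21 10.73] [-0.03  0.56  0.  ] 0.1765473607703606
18.23 0.2237 [0.5709 0.0266 0.2252] [-1.78  0.11 11.42] [ 0.02  0.66 -0.02] 0.17299539804298147
18.68 0.2231 [0.5709 0.0265 0.2249] [-2.41 -0.22 12.19] [-0.03  0.74 -0.01] 0.18307513438960032
19.13 0.2228 [0.5709 0.0265 0.2247] [-1.83  0.05 12.83] [-0.01  0.76  0.04] 0.1779728797054015
[-2.10343277  1.03763871 12.31370706]
```

```bash
python3 - <<'E'
from plant import robot
from h import *;import pickle
robot.move_straight([.5705,.0266,.2223],vel=.03);robot.sleep(.3);print(robot.sense()["wrist_force"])
robot.sleep(.3);s=robot.sense();print(s["t"],s["wrist_force"],s["tcp_pos"])
robot.move_straight([.5705,.0266,.2258],vel=.03);robot.sleep(.1);print(robot.sense()["wrist_force"],robot.sense()["tcp_pos"])
robot.grip(.55);s=robot.sense();print(s["t"],s["tcp_pos"],s["wrist_force"])
robot.move_straight([.5705,.0266,.33],vel=.15)
robot.goto([.54,.055,.36],[np.pi,0,1.83]);robot.sleep(.3)
F={n:robot.grab_frame(n) for n in("side","top","wrist")};pickle.dump(F,open("F5.pkl","wb"));print(robot.sense()["t"],robot.sense()["tcp_pos"])
for n,f in F.items():
  for c in("red","blue"):
    print(n,c,[(d["n"],np.round(d["px"],1),d["mean"].round(4),d["zt"].round(4),d["rect"][2]) for d in topface(f,c) if abs(d["mean"][0]-.555)<.05 and abs(d["mean"][1]-.08)<.1])
a=cv2.resize(F["side"]["image"][130:250,270:390],(400,400),interpolation=2);b=cv2.resize(F["wrist"]["image"],(533,400))[:,66:466]
cv2.imwrite("pics/c5.png",np.hstack([a,b])[:,:,::-1])
E
```

```text
[-1.25468074 -0.71915765 12.92265452]
20.4833 [-2.90527794  0.52507372 13.45426727] [0.57095995 0.02653453 0.22430092]
[-0.53226555 -0.08854727  8.48264391] [0.57075402 0.02659598 0.22669934]
21.2583 [0.57017068 0.02655861 0.22522122] [ 0.33893778 -0.03812618 -0.60014623]
22.875 [0.54009954 0.05465075 0.35953365]
side red [(16, array([301.1, 186.2]), array([0.5408, 0.1296, 0.1677]), np.float64(0.1686), 29.601425170898438)]
side blue [(18, array([334.8, 160.4]), array([0.5718, 0.0312, 0.2529]), np.float64(0.2538), 29.636690139770508)]
top red []
top blue []
wrist red []
wrist blue [(512, array([367.5, 291. ]), array([0.5759, 0.0358, 0.2547]), np.float64(0.2557), 15.396592140197754)]
```

View pics/c5.png

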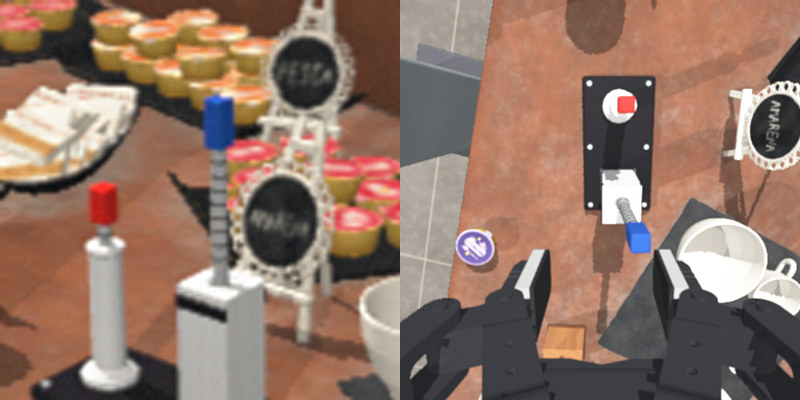

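```bash
python3 - <<'E'
from plant import robot
from h import *;import pickle
X=[.541,.130];Y=1.828
robot.move_straight(X+[.36],vel=.2,attitude=[np.pi,0,Y])
robot.move_straight(X+[.146],vel=.15,contact_N=8)
print(robot.sense()["tcp_pos"],robot.sense()["wrist_force"])
robot.grip(0,50);s=robot.sense();print(s["t"],s["opening"],s["gripper_force"],s["wrist_force"],s["tcp_pos"])
z0=s["tcp_pos"][2]
robot.move_straight(X+[.146+.0855],vel=.08);robot.sleep(.2)
s=robot.sense();print(s["t"],s["wrist_force"],s["tcp_pos"],s["tcp_pos"][2]-z0)
F={"pre":robot.grab_frame("side")}
robot.grip(.55);robot.move_straight(X+[.36],vel=.2)
robot.sleep(.2)
for n in("side","wrist","top"):F[n]=robot.grab_frame(n)
pickle.dump(F,open("F6.pkl","wb"));print(robot.sense()["t"])
for n,f in F.items():
  for c in("red","blue"):
    print(n,c,[(d["n"],np.round(d["px"],1),d["mean"].round(4),d["zt"].round(4)) for d in topface(f,c) if abs(d["mean"][0]-.555)<.05 and abs(d["mean"][1]-.08)<.1])
a=cv2.resize(F["side"]["image"][130:250,270:390],(400,400),interpolation=2);b=cv2.resize(F["wrist"]["image"],(533,400))[:,66:466]
cv2.imwrite("pics/c6.png",np.hstack([a,b])[:,:,::-1])
E
```

```text
[0.54158973 0.13012899 0.14682324] [0.13799885 0.2117187  0.18980076]
25.3583 0.18009002395600235 50.560187101364136 [ 5.33279142  1.44445321 -1.8564209 ] [0.54369239 0.13074875 0.14723379]
26.775 [6.09471229 1.52421498 0.37264565] [0.54366606 0.13076384 0.23307291] 0.0858391161259455
28.375
pre red []
pre blue [(16, array([335. , 160.4]), array([0.5722, 0.031 , 0.2526]), np.float64(0.2531))]
side red [(19, array([298.5, 151.5]), array([0.54  , 0.1308, 0.2538]), np.float64(0.2546))]
side blue [(14, array([335., 160.]), array([0.5715, 0.0312, 0.2537]), np.float64(0.254))]
wrist red []
wrist blue [(411, array([335.5, 390. ]), array([0.5758, 0.0362, 0.2547]), np.float64(0.2556))]
top red []
top blue [(22, array([276.9, 176.3]), array([0.5737, 0.0331, 0.255 ]), np.float64(0.2563))]
```

View pics/c6.png

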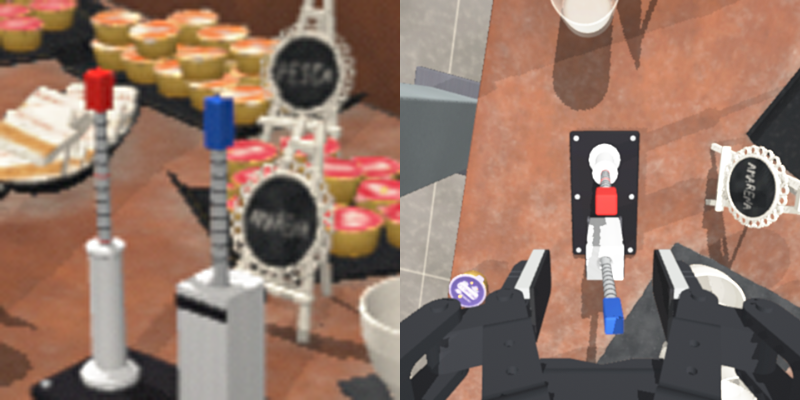

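```bash
python3 - <<'E'
from h import *;import pickle
F=pickle.load(open("F6.pkl","rb"));O=pickle.load(open("F5.pkl","rb"));F["w5"]=O["wrist"]
P={}
for n in("side","wrist","top","w5"):
  f=F[n];C=cloud(f);h=cv2.cvtColor(f["image"],cv2.COLOR_RGB2HSV);H,S=h[...,0],h[...,1]
  for c,m,(x,y) in(("red",((H<6)|(H>174))&(S>150),(.541,.13)),("blue",(H>100)&(H<125)&(S>130),(.573,.032))):
    m=m&(np.hypot(C[...,0]-x,C[...,1]-y)<.022)&(C[...,2]>.15)
    if m.sum()<10: print(n,c,m.sum());continue
    m=cv2.erode(m.astype(np.uint8),np.ones((2,2)))>0 if n in("wrist","w5") else m
    zz=C[m][:,2];hi=m&(C[...,2]>np.percentile(zz,98)-.004)
    g=cv2.cvtColor(f["image"],cv2.COLOR_RGB2HSV)[...,2]
    v,u=np.nonzero(hi);p=cv2.minAreaRect(np.c_[u,v].astype(np.float32))[0];P[n,c]=p
    print(n,c,m.sum(),hi.sum(),"z med",np.median(C[hi][:,2]).round(4),"p98",np.percentile(zz,98).round(4),C[hi].mean(0).round(4),np.round(p,1))
for c in("red","blue"):
  if ("wrist",c) in P and ("side",c) in P: print(c,tri([ray(F["side"],*P["side",c]),ray(F["wrist"],*P["wrist",c])]))
E
```

```text
side red 96 23 z med 0.2538 p98 0.255 [0.5405 0.1308 0.2537] [298.9 152. ]
side blue 122 16 z med 0.2534 p98 0.2549 [0.5713 0.0314 0.2536] [334.7 160.4]
wrist red 766 607 z med 0.2546 p98 0.256 [0.5438 0.134  0.2546] [328.  245.5]
wrist blue 840 418 z med 0.2548 p98 0.2559 [0.5759 0.0364 0.2546] [336.  389.5]
top red 0
top blue 67 32 z med 0.2543 p98 0.2566 [0.5732 0.0335 0.2544] [276.9 176.6]
w5 red 326 326 z med 0.1683 p98 0.1701 [0.5432 0.133  0.1694] [351.5 125.5]
w5 blue 833 519 z med 0.2547 p98 0.256 [0.5759 0.036  0.2546] [367.5 291. ]
red (array([0.54332671, 0.13402318, 0.25225977]), [np.float64(0.0009875876080875756), np.float64(0.0009875876080875116)])
blue (array([0.57560989, 0.03519596, 0.25150692]), [np.float64(0.0009652207443600319), np.float64(0.0009652207443599032)])
```

Both tops agree within under 1 mm in each camera. The fingers are clear, so I'm handing the job in.

```bash
python3 - <<'E'
from plant import robot
robot.sleep(.3);s=robot.sense();print(s["t"],s["tcp_pos"],s["wrist_force"]);print(robot.close_job())
E
```

```text
28.675 [0.5410168  0.12998473 0.36000267] [-0.21859261 -0.22321821 -1.23548471]
the job is handed in; nothing more can be done
None
```

The job is handed in at 28.7 s of the 64 s allowed: the rod stands in the column after a press of about 13 N, and the red marker's top is within about 1 mm of the rod's top, both near z = 0.254 m. The glass, jam cup and mug were not touched.

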